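# Pack a rail flange, flange down

## Robot

A 7-joint arm with a two-finger parallel gripper is mounted at the origin on the work surface. World frame = base frame: x ahead of the robot, y to its left, z up, the work surface at z = 0. Lengths are in m, angles in rad, forces in N, time in s.
With the tool pointing down it reaches from about 0.4 to 0.875 m from the base axis. Payload 19.3 kg.
Tool frame: the origin (TCP) lies midway between the tips of the shut fingers; the grasp point (between the pads) lies 19 mm behind it (bot.pinch_z is the distance from the TCP to the grasp point, in m); z points along the fingers, y is the line along which they close (so a half turn about z gives the same grasp; the last joint's range is limited). The gripper opens to 85 mm and grips with 20 to 120 N. Pads are 22 mm wide; open, the fingers measure 114 mm over their backs; the gripper's body (76 mm by 85 mm) begins 54 mm behind the grasp point. The pads swing forward as they close: fully open they stand 13 mm farther back than shut.
Start: joints at [-1.177, 0.521, -0.036, 1.599, 0.021, 1.021, -0.113], TCP at [0.28, 0.559, 0.231] pointing down, gripper open.
Joint ranges: [-2.91, 2.91], [-0.3, 2.13], [-1.5, 1.42], [0.17, 2.43], [-1.26, 4.41], [0.16, 1.93], [-2.52, 2.52]. Speed limits (rad/s): [1.89, 1.89, 2.39, 2.39, 3.01, 3.01, 3.01].

## Interface

Orientations are given as [roll, pitch, yaw] about the fixed x, y, z axes, in that order (R = Rz(yaw) Ry(pitch) Rx(roll)).
In Python, from workcell import observe, viewer, bot gives the robot as it stands. The module is installed in compiled form; this text tells all that it offers.
- The arm moves only by the tool play_rows, never from a script. Its argument "motion" is a list of rows, each a list of 7 numbers: the shift along the tool's x, y, z in cm, then the turn, a rotation vector about the tool's x, y, z in rad, then the opening, from -1 (shut) to 1 (fully open), so that 0 is half open. A call has exactly 5 rows; each row is the pose to reach, as a shift and turn from the pose commanded when the call began, along the tool's axes at that moment; what a row does not reach only later rows make up. A row lasts 1/10 s, in which the tool goes at most 50 mm and 8.59 degrees, less where a joint would pass 70% of its speed; a pose out of reach is approached as far as the arm can. A call with a gripper value outside its range is refused whole. The fingers move at their own pace and stop on an object; "squeeze" is the grip in N (left out, the last holds). Time passes only in rows, so rows that repeat a pose let the fingers close, or fill a call up. It gives the time, the measured TCP pose, the force, the opening and the grip force at its end, in the units of the state.
- observe(): the state, without advancing time (a new reading comes with each control period).
- viewer.grab_frame(name): name is "side" or "top" or "wrist"; returns (picture, depth): 400x640x3 uint8, red, green, blue; 400x640 float32, m along the optical axis (not along the pixel's ray), 0 where there is no reading.
- viewer.camera_info(name): a dict with "fx", "fy", "cx", "cy" (pixels), "R" (3x3) and "t" (3): a world point X has camera coordinates R X + t. Camera axes: x right, y down, z forward; pixel columns grow to the right and rows downward; lengths in m; the calibration is good to about 2 mm. A picture is of the moment at which its call begins: read the wrist's pose just before it. camera_info takes no time and is no camera call; for the wrist camera it gives the pose at the moment of the call.
- bot.job_done(): hands the job in; it is judged then, once.
The state is a dict: "clock": time; "qpos": joint angles; "qd": joint speeds; "joint_efforts": joint torques, N m; "position": TCP position; "tool_rot": TCP orientation; "force": force on the tool from outside, world axes, zero at the start; "moment": the same for the moment, N m; "grip_width": finger opening in m; "finger_force": force on a finger pad.
Only numpy, scipy, OpenCV 4.12 (cv2) and the standard library are available. Lean on these libraries where they do the work, as an engineer would, in place of code of your own. Each camera call takes 0.05 s, during which the arm holds its last target. There are 200 camera calls.

## Task

Finish the packing of the open carton: take the handrail base flange that is standing with its wide flange down on the bench and set it into the empty large round pocket of the carton's grey insert, seated on the pocket's floor with its wide flange down and socket up. Lower it in and let go, do not drop it. Leave the upturned flange on the bench and the flange already in the carton where they are.

Things in the scene. Friction and masses are not known exactly. Their poses are not given: they have to be found in the camera images.
- flange: the part to pack: bare metal handrail base flange, a disc (flange) 64 mm in diameter, 9 mm thick, with a round socket 36 mm in diameter on its middle, 52 mm tall in all, 0.2 to 0.42 kg. Stands on the bench disc down. Origin: centre of the disc's underside; z up along the socket. Round, so yaw is free. Grip the socket above the disc. A plain tube coupling (38 mm, no disc) stands nearby
- flange_upturned: an identical flange standing the wrong way up on the bench: on its socket, disc on top (top face 52 mm above the bench). Origin: centre of the disc's flat face, now at the top; z points down. Leave alone. The two flanges and the coupling swap places at random, 110 mm or more apart between centres
- flange_packed: an identical flange that already sits in the carton, disc down, in the other large pocket, about 216 mm from the empty one. Same origin and axes as the first. Leave alone
- pocket (a point): centre of the floor of the empty large pocket, z up, 6 mm above the bench. Round, 84 mm in diameter, 14 mm deep, in the grey insert (334 x 122 mm, top at 20 mm) of a fixed shallow carton (rim at 21 mm). Three pockets in a row along the point's y: this one at the +y end (robot's left), a small empty one (44 mm, not for this part) in the middle, the filled one at the other end
Not all that is in view belongs to the job. What is shaped like the flange but red or yellow is not meant.

How it is judged:
At the end, for the whole second after the job is handed in: The flange rests released in the empty large pocket, its centre within 15 mm of the pocket's centre, its underside within 5 mm of the pocket's floor, disc down and level within 10 degrees; the upturned flange and the packed flange are within 30 mm of where they were and stand as they stood (horizontal distance between flange and pocket below 0.015 m and z of flange in the frame of pocket below 0.005 m and angle between each of flange, flange_packed's own z axis and vertical below 0.18 rad and linear speed of flange below 0.02 m/s and distance of each of flange_upturned, flange_packed from where it was at the start of the episode below 0.03 m and angle between flange_upturned's own z axis and vertical above 2.9 rad); the robot touches nothing.
It fails at once if the flange is let go in the air, its underside more than 35 mm above the bench (15 mm above the carton's insert) (height (world z) of flange above 0.035 m and contact force between flange and the fingers below 0.02 N).
It fails at once if the upturned flange is moved more than 40 mm (distance of flange_upturned from where it was at the start of the episode above 0.04 m).
It fails at once if the packed flange is moved more than 40 mm (distance of flange_packed from where it was at the start of the episode above 0.04 m).
It also fails if it takes over 42 s, if anything falls off the work surface, if the arm or the gripper's body presses on something with over 40 N, if the wrist force passes 120 N, or if a joint passes its speed limit or range.

## Working session

There is one attempt and no reset: what is moved stays moved. The work goes in short steps, Python scripts to look and compute and a tool call to move; the robot and the scene stay as the last step left them, time stands still between calls to the robot, and variables do not carry over. Pictures are saved under pics/ and viewed, at most 10 in all, crops included, and the job is handed in when it is done.

Besides the shell and the picture viewer there is one more tool, called after "Call:" by a JSON object that holds its "fn" and its "kwargs", one argument or row to a line. play_rows: Moves the arm, as the interface text tells. Its arguments: {"type":"object","properties":{"motion":{"type":"array"},"squeeze":{"type":"number"}},"required":["motion"]}

```bash
mkdir -p pics
python3 - <<'E'
from workcell import observe, viewer, bot
import cv2,numpy as np
s=observe();print({k:np.round(s[k],3) for k in('clock','position','tool_rot','grip_width')},bot.pinch_z)
for n in('top','side'):
    p,d=viewer.grab_frame(n);cv2.imwrite(f'pics/{n}.png',p[...,::-1]);np.savez(f'{n}.npz',p=p,d=d,**viewer.camera_info(n))
E
```

```text
{'clock': np.float64(0.0), 'position': array([0.279, 0.559, 0.231]), 'tool_rot': array([-3.14 ,  0.   ,  2.678]), 'grip_width': np.float64(0.085)} 0.0187
```

View pics/top.png

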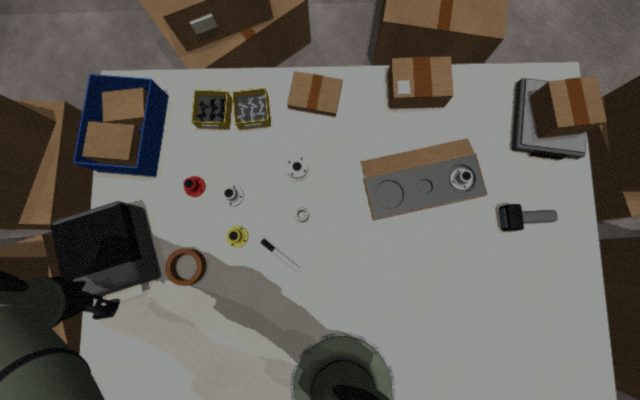

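View pics/side.png

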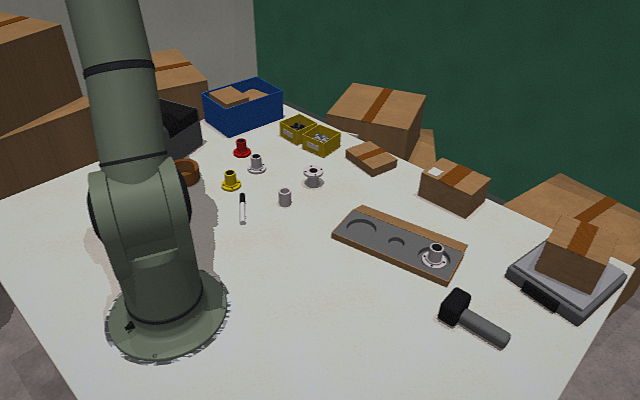

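Candidates in the top view are (233,195) grey, (297,168) grey, (302,214) grey, (195,186) red, (237,236) yellow and (462,178) packed. (233,195) fits: it is bare metal, with the disc down and the socket standing up. (297,168) shows its disc on top, and (302,214) has no disc. The empty large pocket is at (389,193). I'll confirm this in a crop and measure.

```bash
cat > h.py <<'E'
import numpy as np,cv2
def pts(d,c):
    v,u=np.indices(d.shape);P=np.stack([(u-c['cx'])/c['fx']*d,(v-c['cy'])/c['fy']*d,d],-1)
    return (P-c['t'])@c['R']   # world points
def ray(u,v,z,c):
    r=c['R'].T@np.array([(u-c['cx'])/c['fx'],(v-c['cy'])/c['fy'],1]);o=-c['R'].T@c['t'];return o+r*(z-o[2])/r[2]
E
python3 - <<'E'
import numpy as np,cv2
from h import *
a=np.load('top.npz');W=pts(a['d'],a);ok=a['d']>0
for n,(u,v),r in[('flange',(233,195),16),('up',(297,168),18),('coup',(302,214),14),('packed',(462,178),18)]:
    w=W[v-r:v+r,u-r:u+r][ok[v-r:v+r,u-r:u+r]]
    for lo,hi in((.006,.015),(.015,.04),(.04,.065)):
        q=w[(w[:,2]>lo)&(w[:,2]<hi)]
        if len(q)>3:
            c,R=cv2.minEnclosingCircle(q[:,:2].astype(np.float32));print(n,lo,len(q),np.round(c,3),round(R,3),'med z',np.median(q[:,2]).round(3))
u,v,r=389,193,30
print('bench z',np.median(W[240:260,350:450,2]))
w=W[v-r:v+r,u-r:u+r].reshape(-1,3)
print('pz hist',np.histogram(w[:,2],bins=np.arange(-.006,.03,.003)))
m=((W[...,2]<.013)&(W[...,2]>.002)).astype(np.uint8)
m[:v-22]=0;m[v+22:]=0;m[:,:u-22]=0;m[:,u+22:]=0
n,l,st,ce=cv2.connectedComponentsWithStats(m);k=l[v,u];q=W[l==k]
c,R=cv2.minEnclosingCircle(q[:,:2].astype(np.float32));print('pocket',np.round(c,3),R,q.mean(0).round(3),st[k])
print('ray pocket',ray(389,193.5,.02,a).round(3))
g=cv2.cvtColor(a['p'],cv2.COLOR_RGB2BGR)
s=np.load('side.npz')['p'][...,::-1]
A=cv2.resize(g[140:260,170:330],(640,480),interpolation=2)
B=cv2.resize(s[120:220,215:345],(0,0),fx=1,fy=1)
cv2.imwrite('pics/crop.png',cv2.resize(s[125:215,215:335],(640,480),interpolation=2))
E
```

```text
flange 0.006 173 [0.547 0.315] 0.038 med z 0.009
flange 0.015 32 [0.536 0.309] 0.017 med z 0.027
flange 0.04 128 [0.541 0.317] 0.018 med z 0.05
up 0.04 383 [0.616 0.121] 0.032 med z 0.051
coup 0.006 10 [0.485 0.108] 0.025 med z 0.01
coup 0.015 25 [0.475 0.107] 0.017 med z 0.03
coup 0.04 72 [0.478 0.109] 0.018 med z 0.049
packed 0.006 227 [ 0.581 -0.365] 0.062 med z 0.011
packed 0.015 805 [ 0.582 -0.358] 0.072 med z 0.02
packed 0.04 150 [ 0.58  -0.359] 0.018 med z 0.057
bench z -0.0003431910419197993
pz hist (array([ 87, 387, 345, 346, 270, 124, 137, 466, 927, 446,  41]), array([-0.006, -0.003,  0.   ,  0.003,  0.006,  0.009,  0.012,  0.015,
        0.018,  0.021,  0.024,  0.027]))
pocket [ 0.538 -0.147] 0.041647084057331085 [ 0.539 -0.148  0.006] [375 180  28  29 587]
ray pocket [ 0.538 -0.147  0.02 ]
```

View pics/crop.png

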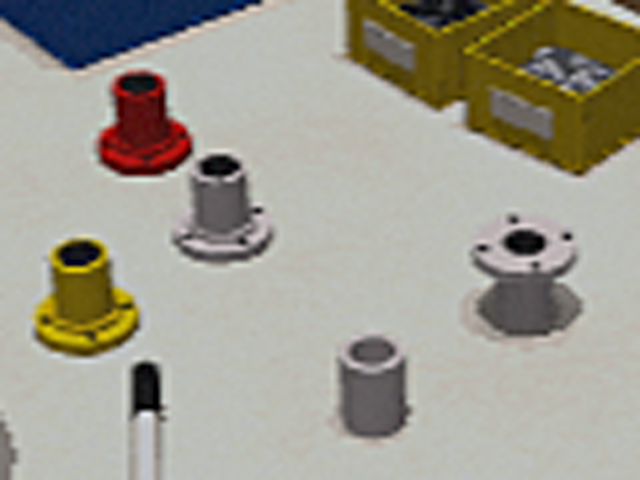

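The crop confirms it: the bare flange standing disc down is the one at crop (220,205). The upturned one is at (525,245) and the coupling at (372,385). I'll move above the target in two calls.

Call:
{"fn": "play_rows", "kwargs": {
  "motion": [
    [-3.5, -1, 0, 0, 0, 0, 1],
    [-7, -2, 0, 0, 0, 0, 1],
    [-10.5, -3, 0, 0, 0, 0, 1],
    [-14, -4, 0, 0, 0, 0, 1],
    [-17, -5, 0, 0, 0, 0, 1]
  ],
  "squeeze": 50
}}

```text
clock: 0.6
position: [0.4106, 0.4366, 0.2311]
tool_rot: [-3.141, 0.0, 2.677]
force: [0.2, -0.2, 0.6]
grip_width: 0.0857
finger_force: 0.0
```

Call:
{"fn": "play_rows", "kwargs": {
  "motion": [
    [-4.5, -1.2, 0, 0, 0, 0, 1],
    [-9, -2.5, 2, 0, 0, 0, 1],
    [-13.5, -4, 4, 0, 0, 0, 1],
    [-17, -4.9, 6, 0, 0, 0, 1],
    [-17, -4.9, 6, 0, 0, 0, 1]
  ]
}}

```text
clock: 1.1
position: [0.5421, 0.3123, 0.1683]
tool_rot: [-3.137, 0.0, 2.671]
force: [-0.6, 0.1, -0.2]
grip_width: 0.0853
finger_force: 0.0
```

Run:
```python
from workcell import observe, viewer, bot
from h import *
viewer.grab_frame('wrist')
s=observe();c=viewer.camera_info('wrist');p,d=viewer.grab_frame('wrist');cv2.imwrite('pics/w1.png',p[...,::-1])
print(s['position'],s['tool_rot'])
W=pts(d,c);ok=(d>0)&(np.hypot(W[...,0]-.541,W[...,1]-.317)<.045)
for lo,hi in((.005,.013),(.045,.06)):
    q=W[ok&(W[...,2]>lo)&(W[...,2]<hi)]
    if len(q)>3:
        cc,R=cv2.minEnclosingCircle(q[:,:2].astype(np.float32));print(lo,len(q),np.round(cc,4),R,np.percentile(q[:,:2],[1,99],axis=0).round(4).tolist())
```

```text
[0.54050085 0.31532411 0.16951797] [-3.13860840e+00 -5.37900198e-04  2.67360145e+00]
0.005 1301 [0.5409 0.3187] 0.03200278803706169 [[0.5102, 0.2885], [0.5688, 0.3493]]
0.045 1166 [0.5409 0.3188] 0.017981482669711113 [[0.5237, 0.3024], [0.5573, 0.3356]]
```

View pics/w1.png

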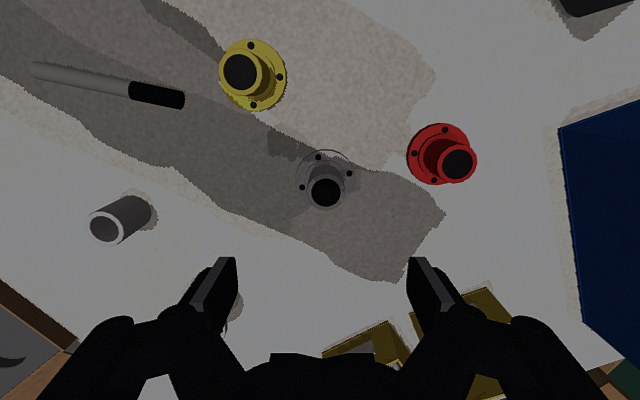

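The wrist view shows the flange at (325,190), with its centre at (0.541, 0.319), between the open fingers and clear of the red and yellow ones. Going down.

Call:
{"fn": "play_rows", "kwargs": {
  "motion": [
    [0.1, 0.3, 2, 0, 0, 0, 1],
    [0.1, 0.3, 4.5, 0, 0, 0, 1],
    [0.1, 0.3, 7, 0, 0, 0, 1],
    [0.1, 0.3, 9, 0, 0, 0, 1],
    [0.1, 0.3, 10, 0, 0, 0, 1]
  ]
}}

```text
clock: 1.7
position: [0.5384, 0.3225, 0.0701]
tool_rot: [-3.141, -0.001, 2.68]
force: [0.3, -0.1, -0.0]
grip_width: 0.0853
finger_force: 0.0
```

Call:
{"fn": "play_rows", "kwargs": {
  "motion": [
    [0, 0, 1.5, 0, 0, 0, 1],
    [0, 0, 3, 0, 0, 0, 1],
    [0, 0, 4.3, 0, 0, 0, 1],
    [0, 0, 5.3, 0, 0, 0, 1],
    [0, 0, 5.3, 0, 0, 0, 1]
  ]
}}

```text
clock: 2.2
position: [0.5392, 0.3211, 0.0169]
tool_rot: [-3.14, -0.001, 2.678]
force: [0.4, -0.4, -0.3]
grip_width: 0.0855
finger_force: 0.0
```

Call:
{"fn": "play_rows", "kwargs": {
  "motion": [
    [0, 0, 0, 0, 0, 0, 0.2],
    [0, 0, 0, 0, 0, 0, 0],
    [0, 0, 0, 0, 0, 0, -0.4],
    [0, 0, 0, 0, 0, 0, -1],
    [0, 0, 0, 0, 0, 0, -1]
  ]
}}

```text
clock: 2.7
position: [0.5401, 0.3215, 0.019]
tool_rot: [3.141, 0.0, 2.678]
force: [-1.6, -0.7, 7.0]
grip_width: 0.0348
finger_force: 49.3
```

Call:
{"fn": "play_rows", "kwargs": {
  "motion": [
    [0, 0, 0, 0, 0, 0, -1],
    [0, 0, 0, 0, 0, 0, -1],
    [0, 0, 0, 0, 0, 0, -1],
    [0, 0, 0, 0, 0, 0, -1],
    [0, 0, 0, 0, 0, 0, -1]
  ]
}}

```text
clock: 3.2
position: [0.5401, 0.3215, 0.019]
tool_rot: [3.141, 0.0, 2.678]
force: [-2.8, -1.4, 7.8]
grip_width: 0.0351
finger_force: 49.3
```

Gripped, with the pads at 35 mm and the fingertips just on the disc. Lift and carry.

Call:
{"fn": "play_rows", "kwargs": {
  "motion": [
    [0, 0, -1, 0, 0, 0, -1],
    [0, 0, -3, 0, 0, 0, -1],
    [0, 0, -6, 0, 0, 0, -1],
    [0, 0, -9, 0, 0, 0, -1],
    [0, 0, -11, 0, 0, 0, -1]
  ]
}}

```text
clock: 3.7
position: [0.5403, 0.3217, 0.1311]
tool_rot: [3.14, 0.001, 2.678]
force: [0.2, 0.5, -2.8]
grip_width: 0.0351
finger_force: 50.2
```

Call:
{"fn": "play_rows", "kwargs": {
  "motion": [
    [-0.5, -1, 0, 0, 0, 0, -1],
    [-1.7, -3.5, 0, 0, 0, 0, -1],
    [-3.3, -6.7, 0, 0, 0, 0, -1],
    [-5, -10, 0, 0, 0, 0, -1],
    [-6.6, -13.4, 0, 0, 0, 0, -1]
  ]
}}

```text
clock: 4.2
position: [0.5383, 0.1699, 0.1278]
tool_rot: [-3.141, -0.0, 2.678]
force: [0.6, -0.5, -1.1]
grip_width: 0.0349
finger_force: 50.3
```

Call:
{"fn": "play_rows", "kwargs": {
  "motion": [
    [-1.6, -3.3, 0, 0, 0, 0, -1],
    [-3.3, -6.6, 0, 0, 0, 0, -1],
    [-5, -10, 0, 0, 0, 0, -1],
    [-6.6, -13.3, 0, 0, 0, 0, -1],
    [-8.2, -16.5, 0, 0, 0, 0, -1]
  ]
}}

```text
clock: 4.7
position: [0.5375, -0.0144, 0.1279]
tool_rot: [-3.141, -0.001, 2.677]
force: [0.7, -0.8, -2.2]
grip_width: 0.0346
finger_force: 50.3
```

Call:
{"fn": "play_rows", "kwargs": {
  "motion": [
    [-1.5, -3, 0, 0, 0, 0, -1],
    [-3, -6, 0, 0, 0, 0, -1],
    [-4.5, -9, 0, 0, 0, 0, -1],
    [-5.6, -11.3, 0, 0, 0, 0, -1],
    [-6, -12, 0, 0, 0, 0, -1]
  ]
}}

```text
clock: 5.2
position: [0.5371, -0.15, 0.1279]
tool_rot: [-3.14, -0.0, 2.674]
force: [0.5, 0.2, -1.8]
grip_width: 0.0344
finger_force: 50.4
```

Run:
```python
from workcell import observe, viewer, bot
from h import *
for i in range(3): viewer.grab_frame('wrist')
s=observe();c=viewer.camera_info('wrist');p,d=viewer.grab_frame('wrist');cv2.imwrite('pics/w2.png',p[...,::-1])
T=s['position'];print(T,s['tool_rot'],s['force'],s['grip_width'],s['finger_force'])
W=pts(d,c);b=T[2]-.019
r=np.hypot(W[...,0]-T[0],W[...,1]-T[1])
q=W[(d>0)&(r<.045)&(W[...,2]>b-.006)&(W[...,2]<b+.014)]
print('disc',len(q),q[:,2].min(),np.median(q[:,2]),cv2.minEnclosingCircle(q[:,:2].astype(np.float32)) if len(q) else 0)
m=((W[...,2]<.013)&(W[...,2]>.001)&(np.hypot(W[...,0]-.538,W[...,1]+.147)<.05)&(d>0))
q=W[m];print('pocket',len(q),cv2.minEnclosingCircle(q[:,:2].astype(np.float32)) if len(q) else 0)
```

```text
[ 0.53788708 -0.14633343  0.12793029] [-3.14155466e+00 -7.57707231e-04  2.67702989e+00] [-0.32566039  0.21160254 -2.88475907] 0.03479975837859964 50.394296050071716
disc 3471 0.10886790930244837 0.11780244840715241 ((0.5362862348556519, -0.14509034156799316), 0.03163664788007736)
pocket 4150 ((0.5382218360900879, -0.1450013369321823), 0.04223848879337311)
```

View pics/w2.png

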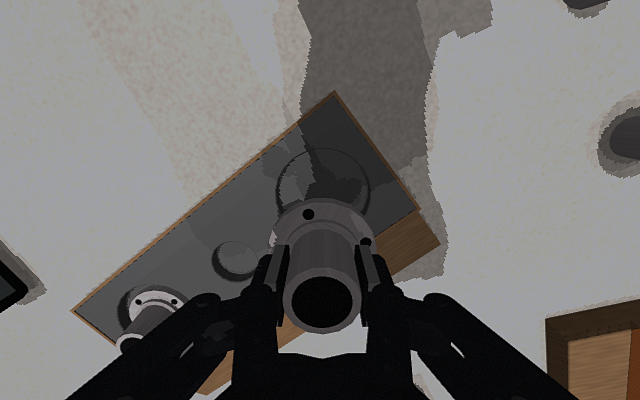

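The view shows the flange upright in the fingers at (320,270), about 2 mm off the pocket centre, with the pocket at (322,185) behind it. Lower it about 10.3 cm.

Call:
{"fn": "play_rows", "kwargs": {
  "motion": [
    [-0.1, 0.1, 1, 0, 0, 0, -1],
    [-0.2, 0.1, 3, 0, 0, 0, -1],
    [-0.2, 0.1, 5, 0, 0, 0, -1],
    [-0.2, 0.1, 6.5, 0, 0, 0, -1],
    [-0.2, 0.1, 7.5, 0, 0, 0, -1]
  ]
}}

```text
clock: 5.9
position: [0.5402, -0.1451, 0.0516]
tool_rot: [-3.141, -0.002, 2.679]
force: [-0.0, 0.0, -1.9]
grip_width: 0.0349
finger_force: 50.4
```

Call:
{"fn": "play_rows", "kwargs": {
  "motion": [
    [0, 0, 0.7, 0, 0, 0, -1],
    [0, 0, 1.4, 0, 0, 0, -1],
    [0, 0, 2.0, 0, 0, 0, -1],
    [0, 0, 2.4, 0, 0, 0, -1],
    [0, 0, 2.6, 0, 0, 0, -1]
  ]
}}

```text
clock: 6.4
position: [0.5406, -0.1463, 0.0271]
tool_rot: [-3.142, -0.0, 2.678]
force: [0.4, 0.5, -2.0]
grip_width: 0.0348
finger_force: 50.4
```

Call:
{"fn": "play_rows", "kwargs": {
  "motion": [
    [0, 0, 0.1, 0, 0, 0, -1],
    [0, 0, 0.2, 0, 0, 0, -1],
    [0, 0, 0.2, 0, 0, 0, -1],
    [0, 0, 0.2, 0, 0, 0, -1],
    [0, 0, 0.2, 0, 0, 0, -1]
  ]
}}

```text
clock: 6.9
position: [0.5407, -0.1464, 0.0254]
tool_rot: [3.142, 0.0, 2.678]
force: [-0.3, -0.3, -2.6]
grip_width: 0.0343
finger_force: 50.4
```

Not touching the floor yet (force is still about the flange's weight), so down another millimetre or so.

Call:
{"fn": "play_rows", "kwargs": {
  "motion": [
    [0, 0, 0.05, 0, 0, 0, -1],
    [0, 0, 0.1, 0, 0, 0, -1],
    [0, 0, 0.1, 0, 0, 0, -1],
    [0, 0, 0.1, 0, 0, 0, -1],
    [0, 0, 0.1, 0, 0, 0, -1]
  ]
}}

```text
clock: 7.4
position: [0.5407, -0.1464, 0.025]
tool_rot: [3.142, 0.0, 2.678]
force: [-4.6, 0.7, 13.0]
grip_width: 0.0346
finger_force: 52.0
```

Floor contact. Release slowly, then back off straight up.

Call:
{"fn": "play_rows", "kwargs": {
  "motion": [
    [0, 0, 0, 0, 0, 0, 0],
    [0, 0, 0, 0, 0, 0, 0.3],
    [0, 0, 0, 0, 0, 0, 0.6],
    [0, 0, 0, 0, 0, 0, 1],
    [0, 0, 0, 0, 0, 0, 1]
  ]
}}

```text
clock: 7.9
position: [0.5407, -0.1463, 0.0243]
tool_rot: [3.142, 0.0, 2.678]
force: [0.5, -0.6, 0.5]
grip_width: 0.0852
finger_force: 0.0
```

Call:
{"fn": "play_rows", "kwargs": {
  "motion": [
    [0, 0, 0, 0, 0, 0, 1],
    [0, 0, -1, 0, 0, 0, 1],
    [0, 0, -3, 0, 0, 0, 1],
    [0, 0, -6, 0, 0, 0, 1],
    [0, 0, -9, 0, 0, 0, 1]
  ]
}}

```text
clock: 8.4
position: [0.5404, -0.1463, 0.1158]
tool_rot: [-3.141, -0.0, 2.678]
force: [1.5, -0.3, 0.4]
grip_width: 0.0856
finger_force: 0.0
```

Call:
{"fn": "play_rows", "kwargs": {
  "motion": [
    [0, 0, -2, 0, 0, 0, 1],
    [0, 0, -4, 0, 0, 0, 1],
    [0, 0, -6, 0, 0, 0, 1],
    [0, 0, -6, 0, 0, 0, 1],
    [0, 0, -6, 0, 0, 0, 1]
  ]
}}

```text
clock: 8.9
position: [0.5407, -0.1464, 0.1749]
tool_rot: [3.141, 0.001, 2.678]
force: [-0.3, 0.5, 0.2]
grip_width: 0.0853
finger_force: 0.0
```

Run:
```python
from workcell import observe, viewer
from h import *
for i in range(3): viewer.grab_frame('wrist')
s=observe();c=viewer.camera_info('wrist');p,d=viewer.grab_frame('wrist');cv2.imwrite('pics/w3.png',p[...,::-1])
print(s['position'],s['force'],s['grip_width'],s['finger_force'])
W=pts(d,c);r=np.hypot(W[...,0]-.54,W[...,1]+.146)
q=W[(d>0)&(r<.03)&(W[...,2]>.05)&(W[...,2]<.07)]
print('rim',len(q),np.percentile(q[:,2],[5,50,95]),cv2.minEnclosingCircle(q[:,:2].astype(np.float32)))
```

```text
[ 0.54022601 -0.14625368  0.1737168 ] [ 0.09062294 -0.76624161 -0.3718052 ] 0.08552288768685035 0.0
rim 1167 [0.05617165 0.0579183  0.05910948] ((0.5426636934280396, -0.1467439830303192), 0.018008267506957054)
```

View pics/w3.png

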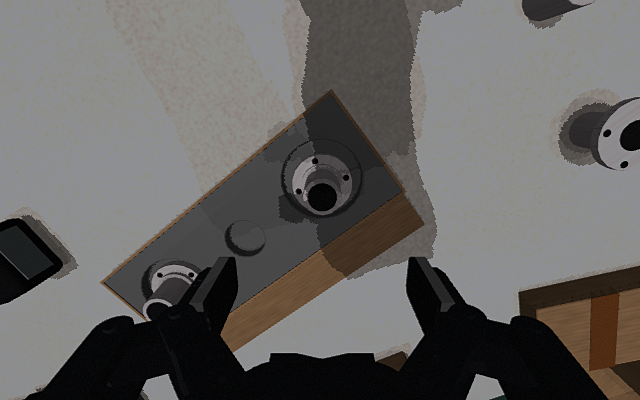

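The flange at (321,185) sits level in the pocket, rim at 58 mm (6 + 52) and about 5 mm off centre. The packed flange (165,285) and the upturned one (620,135) still stand, and the gripper is clear. Handing in.

```bash
python3 -c "
from workcell import bot
print(bot.job_done())"
```

```text
the job is handed in; nothing more can be done
None
```

The flange is seated in the empty large pocket, disc down and level, about 5 mm off centre; it was lowered to the floor and released, and the job was handed in (no verdict came back) at about 9 s.

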